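# Pack a connector sample and snap the case shut

## Task

Get the connector sample ready to ship: first take the ear defenders that were left in the open case and hang them over the bar of the rail, a cup on each side. Then set the long rectangular connector down inside the case (do not drop it in), swing the lid over and press it down until its catch snaps and it stays fully shut. Leave the other things on the bench where they are.

Things in the scene. Friction and masses are not known exactly. Their poses are not given: they have to be found in the camera images.
- case: Plain grey case fixed to the bench at the robot's right, open on top: outside 210 mm (its x) by 180 mm (its y), rim 75 mm high, walls and floor 5 mm (inside 200 x 170 mm). Origin: centre of its underside. The lid is hinged along the rim on its -y side (robot's right); a spring catch is in the middle of its +y side. Turned at most 0.25 rad.
- case_in (a point): Point over the middle of the case's inner floor, 10 mm above the bench (5 mm above the inner floor); axes as the case.
- lid (a joint): Lid angle, rad: 0 fully shut, 1.57 upright, stop 2.1. Starts leaning back at 1.85 to 2.05. The stiff hinge holds it from about 1.05 to 2.05; pushed below that (1 to 3 N), it sinks by itself, damped, in 1 to 4 s and rests ajar at 0.08 on the spring catch (tab 15 mm too high). 9 to 12 N straight down on the tab, held through the first bump, snaps it past the catch to 0, where it stays.
- lid_hinge (a point): Middle of the lid's hinge axis, 75 mm above the bench on the case's -y rim. Axes are the lid's: x along the hinge, y from hinge to tab, z out of its outer face. The lid is a plate 210 mm along the hinge, 184 mm from hinge to free edge, 10 mm thick.
- lid_tab (a point): Middle of the outer (upper when shut) face of the lid's black press tab, 190 mm from the hinge axis, 10 mm above the rim when shut. The tab is 70 mm along the hinge, sticks out 20 mm past the lid's free edge, 10 mm thick. Press here.
- muffs: Rigid ear defenders, 0.24 kg: two black cups on a wire headband with a crown pad. 150 mm over both cups (x), gap between cups 70 mm, 66 mm deep (y), 153 mm high. Origin midway between the cups' undersides, z up. Start standing on their cups in the case. Crown pad: 64 mm (x) by 28 mm (y), from 125 to 153 mm high; pinch it across its 28 mm (y).
- muffs_crown (a point): Middle of the underside of the crown pad, 125 mm above the cups' undersides; when hung it rests on top of the bar.
- rail: Steel hanging rail fixed to the bench: a round bar 14 mm thick along its y axis, 250 mm between two upright posts, bar centre 150 mm above the bench. Origin: on the bench under the middle of the bar.
- rail_mid (a point): Middle of the bar, on its centre line, 150 mm above the bench; y axis along the bar. The underside of the crown rests 7 mm above this.
- connector: Long rectangular connector, the only one on the bench: bare aluminium hood with a black cable gland at one end, 0.26 kg. 110 mm long (x; the 30 mm thick gland is the +x end, from 37 to 57 mm), hood 44 mm wide (y) from x = -53 to 37 mm, 50 mm high. Origin on its underside. Starts lying on its base on the bench in front of the rail. Grip it across its width.
- round_connector: Bystander: black round connector standing upright, 52 mm across the foot, 60 mm high; origin centre of underside.
- flange_connector: Bystander: aluminium connector with a 52 mm square flange, 42 mm high, between the case and the rail; origin centre of underside.
- screwdriver: Bystander: screwdriver lying on the bench at the robot's left.
- caliper: Bystander: steel caliper lying on the bench, 200 mm long, 11 mm high, beyond the case.
- spray_can: Bystander: can 60 mm across and 160 mm high at the robot's right.
- mug: Bystander: white mug 92 mm high at the robot's left.

How it is judged:
On the way, in this order (a step that is already met when the one before it is completed fails the run):
1. the ear defenders hang over the rail's bar, crown on the bar, let go (x of muffs_crown in the frame of rail_mid between -0.025 and 0.025 m and y of muffs_crown in the frame of rail_mid between -0.105 and 0.105 m and z of muffs_crown in the frame of rail_mid between -0.002 and 0.02 m and angle between muffs's own z axis and vertical below 0.4 rad and contact force between muffs and rail above 0.5 N and contact force between muffs and the fingers below 0.05 N and linear speed of muffs below 0.05 m/s), for 0.2 s.
2. the connector rests inside the case, let go (x of connector in the frame of case_in between -0.1 and 0.1 m and y of connector in the frame of case_in between -0.085 and 0.085 m and z of connector in the frame of case_in between -0.02 and 0.045 m and contact force between connector and the fingers below 0.05 N and linear speed of connector below 0.03 m/s), for 0.2 s.
3. the lid is over the case (hinge angle below 0.3 rad) (value of joint lid below 0.3 rad), for 0.02 s.
4. the lid is pressed past its catch (hinge angle below 0.025 rad) (value of joint lid below 0.025 rad), for 0.2 s.
At the end, for the whole second after the job is handed in: The lid stays shut past its catch (hinge angle below 0.025 rad) with the connector at rest inside the case, and the ear defenders hang at rest on the bar: underside of the crown on the bar within 25 mm of its centre line and 105 mm of its middle, upright within 0.4 rad (all of step 1 and x of connector in the frame of case_in between -0.1 and 0.1 m and y of connector in the frame of case_in between -0.085 and 0.085 m and z of connector in the frame of case_in between -0.02 and 0.045 m and value of joint lid below 0.025 rad and linear speed of connector below 0.03 m/s); the robot touches nothing.
It fails at once if the connector is let go over the case more than about 50 mm above its floor (x of connector in the frame of case_in between -0.1 and 0.1 m and y of connector in the frame of case_in between -0.085 and 0.085 m and z of connector in the frame of case_in above 0.045 m and contact force between connector and the fingers below 0.02 N).
It fails at once if one of the other loose things (connectors, screwdriver, caliper, can, mug) is moved more than 40 mm (distance of any of round_connector, flange_connector, screwdriver, caliper, spray_can, mug from where it was at the start of the episode above 0.04 m).
It also fails if it takes over 72 s, if anything falls off the work surface, if the arm or the gripper's body presses on something with over 40 N, if the wrist force passes 120 N, or if a joint passes its speed limit or range.

## Robot

A 6-joint arm with a two-finger parallel gripper is mounted at the origin on the work surface. World frame = base frame: x ahead of the robot, y to its left, z up, the work surface at z = 0. Lengths are in m, angles in rad, forces in N, time in s.
With the tool pointing down it reaches from about 0.3 to 0.85 m from the base axis. Payload 4.2 kg.
Tool frame: the origin (TCP) lies midway between the tips of the shut fingers; the grasp point (between the pads) lies 19 mm behind it (env.grip_depth is the z of the grasp point in the tool frame, in m); z points along the fingers, y is the line along which they close (so a half turn about z gives the same grasp; the last joint's range is limited). The gripper opens to 91 mm and grips with 3 to 60 N. Pads are 32 mm wide; open, the fingers measure 118 mm over their backs; the gripper's body (76 mm by 178 mm) begins 60 mm behind the grasp point.
Start: joints at [1.213, 0.32, 1.565, -0, 1.257, -0.02], TCP at [0.191, 0.543, 0.214] pointing down, gripper open.
Joint ranges: [-3.11, 3.11], [-0.84, 2.01], [0.21, 2.61], [-1.34, 4.49], [0.05, 2.63], [-2.56, 2.56]. Speed limits (rad/s): [2.57, 2.57, 3.14, 3.14, 3.14, 3.14].

## Interface

Orientations are given as a unit quaternion [x, y, z, w].
In Python, from cell import env gives the robot as it stands. Calls block until the motion is done:
- env.move_ptp(position, orientation): joint-space move of the TCP to a pose.
- env.movel(position, rot=None, vel=0.15, force_limit=None): straight line of the TCP; rot=None keeps the orientation; vel is the mean speed in m/s. With force_limit (N) it stops when the force on the tool has changed by that much, and returns True; else False.
- env.set_joints(angles): joint-space move.
- env.gripper_to(opening, effort=None): finger opening in m; effort is the grip in N (None keeps the last); returns when the fingers have stopped.
- env.dwell(seconds).
- env.solve_ik(position, orientation): joint angles nearest the present ones, or None.
- env.grab_frame(name): name is "scene" or "top" or "wrist"; returns a dict with "pixels" (384x512x3 uint8, blue, green, red), "K" (3x3 intrinsics, pixels), "R" (3x3) and "t" (3): a world point X has camera coordinates R X + t; the wrist camera has in their place "T_tool_cam" (4x4, takes a point from camera to tool coordinates, whose origin is the TCP and whose axes are the flange's). Camera axes: x right, y down, z forward; pixel columns grow to the right and rows downward; lengths in m; the calibration is good to about 2 mm. The wrist camera is an equidistant fisheye: a pixel r from the principal point sees the ray r / f radians off the axis. A picture is of the moment at which its call begins: read the wrist's pose just before it. There is no depth.
A pose or a line that the arm cannot do raises env.IKError and nothing moves.
- env.close_job(): hands the job in; it is judged then, once.
Trained networks look in a picture, given as the dict that the camera call returned (one of the last four; its "shot" number tells which), for a name from the list of things; names that differ only in an ending like _2 or _b are one class to them, and where a whole thing is asked for, a point or a joint stands for the part that bears it (a point fixed in the world has none). Each returns a list of dicts, best first, with "conf" (0 to 1); they miss things now and then, are a little off and sometimes report something else, mostly with a low value. They report only what shows in the picture. A call takes as long as a camera call.
- env.boxes_of(picture, target): "position" ([x, y, z] in m, in world coordinates, good to about 4 mm: the middle of the surface that is visible of it).
- env.place_of(picture, target): "position" ([x, y, z] in m, in world coordinates, good to about 4 mm: a listed point, or the origin of a listed thing).
Readings, each from a call of its own:
- env.current_time(): time.
- env.current_joint_pos(): joint angles.
- env.current_dq(): joint speeds.
- env.current_effort(): joint torques, N m.
- env.current_ee_pos(): TCP position.
- env.current_tcp_rot(): TCP orientation.
- env.current_force(): force on the tool from outside, world axes, zero at the start.
- env.current_ft_torque(): the same for the moment, N m.
- env.current_gripper_width(): finger opening in m.
- env.current_grip_force(): force on a finger pad.
Only numpy, scipy, OpenCV 4.12 (cv2) and the standard library are available. Lean on these libraries where they do the work, as an engineer would, in place of code of your own. Each camera call takes 0.05 s, during which the arm holds its last target. There are 200 camera calls.

## Working session

There is one attempt and no reset: what is moved stays moved. The work goes in short steps, each a Python script; the robot and the scene stay as the last script left them, time stands still between calls to the robot, and variables do not carry over. Pictures are saved under pics/ and viewed, at most 10 in all, crops included, and the job is handed in when it is done.

```bash
mkdir -p pics; ls; cat > h.py <<'E'
from cell import env
import numpy as np, cv2
from scipy.spatial.transform import Rotation as R
def down(yaw):  # tool z down; tool y (closing) direction at angle yaw+90 from world x (x axis at yaw)
    x=np.array([np.cos(yaw),np.sin(yaw),0]); z=np.array([0,0,-1.]); y=np.cross(z,x)
    return R.from_matrix(np.c_[x,y,z]).as_quat()
def best(p,n,f='place_of'):
    r=getattr(env,f)(p,n); return [(np.round(d['position'],4).tolist(),round(d['conf'],2)) for d in r[:2]]
E
python3 - <<'E'
from h import *
for c in ('scene','top'):
    p=env.grab_frame(c); cv2.imwrite(f'pics/{c}0.png',p['pixels'])
    print(c,p['K'].tolist(),np.round(p['R'],3).tolist(),p['t'])
    for n in ['case','case_in','lid_hinge','lid_tab','muffs','muffs_crown','rail','rail_mid','connector','round_connector','flange_connector','spray_can','caliper','mug']:
        print(n,best(p,n))
    print('box',best(p,'connector','boxes_of'),best(p,'muffs','boxes_of'),best(p,'rail','boxes_of'))
print(env.current_time(),env.current_tcp_rot(),env.grip_depth)
E
```

```text
pics
scene [[393.85729280515665, 0.0, 252.5252069574208], [0.0, 393.85729280515665, 194.11745177079572], [0.0, 0.0, 1.0]] [[-0.805, 0.593, -0.0], [0.487, 0.662, -0.57], [-0.338, -0.459, -0.822]] [ 0.44588744 -0.21014502  1.530417  ]
case [([0.5293, -0.1267, 0.0001], 0.84)]
case_in [([0.5275, -0.1274, 0.0104], 0.92)]
lid_hinge [([0.5231, -0.2146, 0.0717], 0.84)]
lid_tab [([0.5126, -0.3124, 0.2378], 0.71)]
muffs [([0.5485, -0.1179, 0.0043], 0.86)]
muffs_crown [([0.5441, -0.1145, 0.1258], 0.58)]
rail [([0.625, 0.2552, 0.0003], 0.95), ([0.5292, -0.2144, 0.0728], 0.73)]
rail_mid [([0.6158, 0.2526, 0.1535], 0.56), ([0.4299, 0.5373, 0.0002], 0.18)]
connector [([0.4307, 0.125, 0.003], 0.88)]
round_connector [([0.4192, 0.271, -0.0016], 0.8)]
flange_connector [([0.7383, 0.0423, 0.0026], 0.54)]
spray_can [([0.475, -0.4867, -0.0002], 0.8)]
caliper [([0.4056, 0.3919, 0.002], 0.61), ([0.5442, -0.1162, 0.0043], 0.6)]
mug [([0.4287, 0.5364, -0.0006], 0.8)]
box [([0.4414, 0.1342, 0.0424], 0.62), ([0.3737, 0.3948, 0.0213], 0.6)] [([0.5489, -0.1067, 0.0731], 0.68), ([0.6274, 0.2941, 0.0317], 0.25)] [([
[... 565 characters left out ...]
 0.63), ([0.737, 0.0421, -0.0045], 0.48)]
muffs_crown [([0.5436, -0.1161, 0.13], 0.97)]
rail [([0.6264, 0.256, 0.0005], 0.78)]
rail_mid [([0.6179, 0.2561, 0.1509], 0.78)]
connector [([0.4289, 0.1239, -0.002], 0.8)]
round_connector [([0.4214, 0.2739, -0.0005], 0.45)]
flange_connector [([0.5452, -0.1162, 0.1275], 0.68), ([0.7373, 0.0419, -0.0028], 0.55)]
spray_can [([0.4721, -0.4869, 0.0005], 0.94), ([0.7463, -0.1428, 0.0], 0.19)]
caliper [([0.7433, -0.1395, -0.0005], 0.73)]
mug [([0.4294, 0.5359, 0.0017], 0.79)]
box [([0.4225, 0.1258, 0.0483], 0.74)] [([0.5291, -0.1129, 0.0763], 0.63)] [([0.6227, 0.2559, 0.0287], 0.78)]
1.8 [1.68071919e-01 9.85774735e-01 4.32943038e-05 2.53194946e-05] -0.0188
```

```bash
python3 - <<'E'
import cv2
a=cv2.imread('pics/top0.png'); cv2.imwrite('pics/top0c.png',cv2.resize(a[50:330,60:460],(800,560),interpolation=cv2.INTER_CUBIC))
E
```

```text
(no output)
```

View pics/top0c.png

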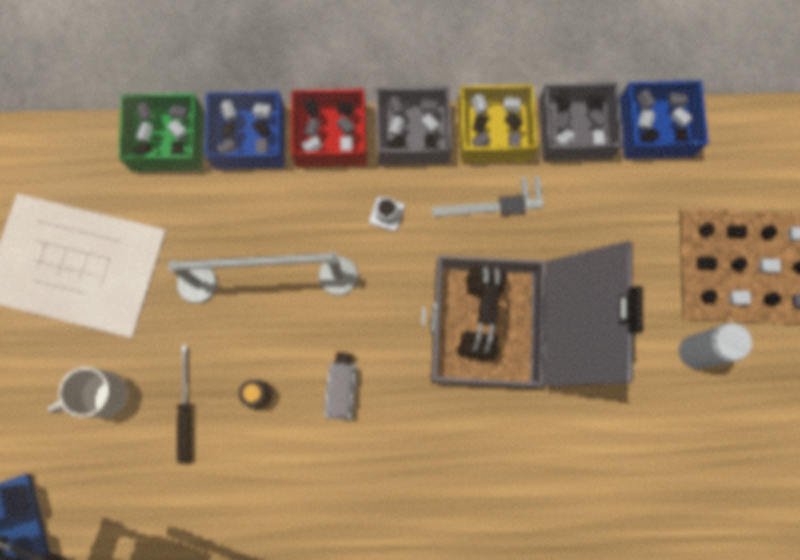

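View pics/scene0.png

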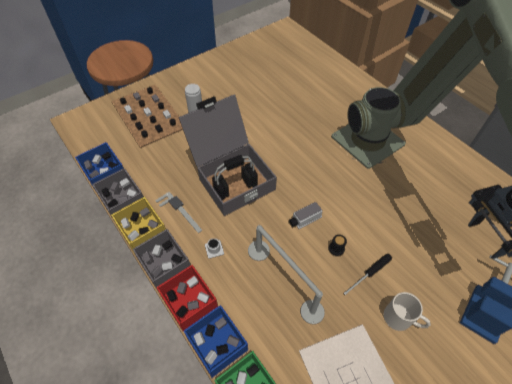

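The top crop shows the muffs at (485,310) in the open case with the lid leaning right, and the bar running from (172,267) to (338,259). The connector is at (341,388) with its gland up, toward +x. The detections agree with this. Next I'll get the yaws by back-projection.

```bash
cat >> h.py <<'E'
def bp(p,u,v,z):
    d=p['R'].T@np.linalg.inv(p['K'])@np.array([u,v,1.]); o=-p['R'].T@p['t']
    return o+d*(z-o[2])/d[2]
E
python3 - <<'E'
from h import *
p=env.grab_frame('top'); f=lambda u,v,z:bp(p,60+u/2,50+v/2,z)
def yaw(a,b):d=b-a;return round(float(np.arctan2(d[1],d[0])),3),np.round((a+b)/2,4)
print('muffs',yaw(f(479,345,.05),f(490,278,.05)))
print('bar',f(172,267,.15),f(338,259,.15),yaw(f(172,267,.15),f(338,259,.15)))
print('conn',yaw(f(341,418,.05),f(343,362,.05)))
print('case',yaw(f(433,382,.075),f(440,260,.075)))
# connector orientation by segmentation: crop
px=p['pixels']; g=px[222:265,215:245].astype(int)
sat=g.max(2)-g.min(2); m=(sat<35)&(g.min(2)>90); ys,xs=np.nonzero(m)
r=cv2.minAreaRect(np.c_[xs+215,ys+222].astype(np.float32)); print(r,m.sum())
b=cv2.boxPoints(r); print(np.round([bp(p,u,v,.045) for u,v in b],3).tolist())
s=env.grab_frame('scene')
for u,v in [(259,230),(320,297)]: print('scene bar',bp(s,u,v,.15))
for u,v in [(221,180),(249,178)]: print('scene cups',bp(s,u,v,.04))
E
```

```text
muffs (-0.211, array([ 0.5453, -0.1208,  0.05  ]))
bar [0.61471252 0.38121556 0.15      ] [0.62018861 0.11917032 0.15      ] (-1.55, array([0.6175, 0.2502, 0.15  ]))
conn (-0.052, array([0.4202, 0.1227, 0.05  ]))
case (-0.096, array([ 0.5289, -0.0374,  0.075 ]))
((229.72543334960938, 245.0205078125), (13.761432647705078, 27.432331085205078), 5.194429397583008) 370
[[0.378, 0.155, 0.045], [0.468, 0.145, 0.045], [0.463, 0.099, 0.045], [0.373, 0.109, 0.045]]
scene bar [0.63170013 0.13737487 0.15      ]
scene bar [0.62377643 0.38933521 0.15      ]
scene cups [ 0.57997672 -0.14926662  0.04      ]
scene cups [ 0.49641329 -0.0985457   0.04      ]
```

```bash
python3 - <<'E'
from h import *
x,y=.544,-.1155
for yw in (-.2,-.2+np.pi):
    print(yw,env.solve_ik([x,y,.25],down(yw)),env.solve_ik([.619,.252,.31],down(yw+.225)))
q=down(-.2+np.pi)
if env.solve_ik([x,y,.25],q) is None or abs(env.solve_ik([x,y,.25],q)[5])>2.2: q=down(-.2)
env.move_ptp([x,y,.24],q)
pos=env.current_ee_pos();rot=env.current_tcp_rot()
w=env.grab_frame('wrist'); cv2.imwrite('pics/w1.png',w['pixels'])
print(pos,rot,best(w,'muffs_crown'),best(w,'muffs'),env.current_time())
E
```

```text
-0.2 [-2.29889742e-01  2.69247201e-01  1.54535176e+00 -4.44089210e-16
  1.32699369e+00  1.54090658e+00] [ 3.69411193e-01  4.39066353e-01  1.14397737e+00 -4.44089210e-16
  1.55854893e+00  1.91520752e+00]
2.941592653589793 [-2.29889742e-01  2.69247201e-01  1.54535176e+00 -4.44089210e-16
  1.32699369e+00 -1.60068607e+00] [ 3.69411193e-01  4.39066353e-01  1.14397737e+00 -4.44089210e-16
  1.55854893e+00 -1.22638513e+00]
[ 0.54413427 -0.11476014  0.23997258] [ 9.93128771e-02  9.95056247e-01  1.33530954e-04 -1.72156608e-05] [([0.5445, -0.1142, 0.1293], 0.73)] [([0.5478, -0.1133, 0.0028], 0.82)] 4.6917
```

View pics/w1.png

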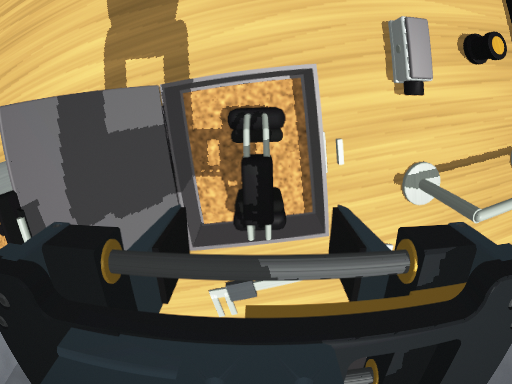

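The wrist view shows the muffs at (258,170), with their wires vertical and so aligned with the gripper, centred between the fingers. I'll grasp them now.

```bash
python3 - <<'E'
from h import *
q=down(-.2+np.pi)
x,y=.5443,-.1150
env.movel([x,y,.135],vel=.15)
env.gripper_to(0.0,25); print(env.current_gripper_width(),env.current_grip_force())
env.movel([x,y,.315],vel=.2)
print(env.current_gripper_width(),env.current_force(),env.current_time())
env.movel([.619,.252,.315],down(.025+np.pi),vel=.3)
env.dwell(.2)
print(env.current_gripper_width())
for c in ('top','scene'):
    p=env.grab_frame(c); print(best(p,'muffs_crown'),best(p,'muffs'),best(p,'rail_mid'),env.current_ee_pos())
    cv2.imwrite(f'pics/{c}2.png',p['pixels'])
a=cv2.imread('pics/top2.png')[120:240,120:260];b=cv2.imread('pics/scene2.png')[150:340,200:370]
cv2.imwrite('pics/two2.png',np.hstack([cv2.resize(a,(400,400)),cv2.resize(b,(400,400))]))
print(env.current_time())
E
```

```text
0.02774290919955976 24.984108209609985
0.027767744658546218 [-0.2799477  -0.29233453 -2.66250154] 7.575
0.02745958590340477
[([0.6222, 0.2509, 0.3093], 0.49)] [([0.4322, 0.1249, -0.0004], 0.67), ([0.6178, 0.2477, 0.1867], 0.62)] [([0.6186, 0.2546, 0.1503], 0.81)] [0.61900476 0.25154837 0.31519962]
[([0.6193, 0.2518, 0.3075], 0.88), ([0.4224, 0.2723, -0.001], 0.38)] [([0.6214, 0.2515, 0.1839], 0.63)] [([0.6199, 0.2501, 0.1528], 0.68), ([0.6171, 0.2507, 0.1839], 0.19)] [0.61898434 0.25196357 0.31498301]
9.575
```

View pics/two2.png

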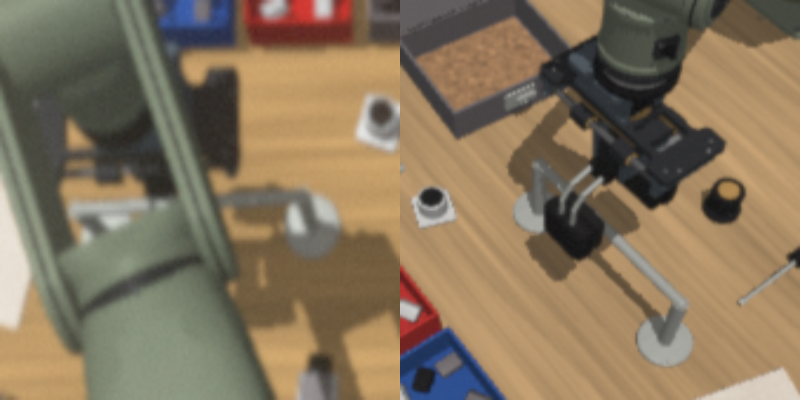

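The muffs are held over the bar with the cups on either side of it: the right half shows the outer cup at (575,230) and the bar running to (680,300). I'll lower them and release.

```bash
python3 - <<'E'
from h import *
env.movel([.619,.252,.180],vel=.15)
print(env.movel([.619,.252,.160],vel=.03,force_limit=2.0),env.current_ee_pos(),env.current_force())
env.gripper_to(.07); env.dwell(.2)
e=env.current_ee_pos()
env.movel([.619,.252,.30],vel=.2)
# over to the connector
yc=-.11; c=np.array([.4205,.127])
env.move_ptp([c[0],c[1],.17],down(yc+np.pi)); env.gripper_to(.09)
w=env.grab_frame('wrist'); print(best(w,'connector'),best(w,'connector','boxes_of'),env.current_ee_pos(),env.current_joint_pos())
p=env.grab_frame('scene'); print(best(p,'muffs_crown'),best(p,'muffs'),best(p,'connector'),env.current_time())
cv2.imwrite('pics/v3.png',np.hstack([cv2.resize(w['pixels'],(400,300)),cv2.resize(p['pixels'][150:340,200:400],(400,300))]))
E
```

```text
True [0.61870407 0.25187682 0.1617121 ] [ 0.88312416 -0.27372501  3.85370554]
[([0.4319, 0.1304, 0.0009], 0.68)] [([0.4165, 0.1271, 0.0466], 0.65)] [0.42049255 0.12702141 0.16998581] [ 2.67159340e-01  1.42838941e-01  1.92341325e+00  2.82902416e-05
  1.07537762e+00 -1.19366158e+00]
[([0.6168, 0.2517, 0.1554], 0.61)] [([0.6269, 0.2502, 0.0322], 0.72), ([0.7365, 0.0436, 0.0024], 0.61)] [([0.432, 0.1257, 0.0004], 0.97)] 14.9417
```

View pics/v3.png

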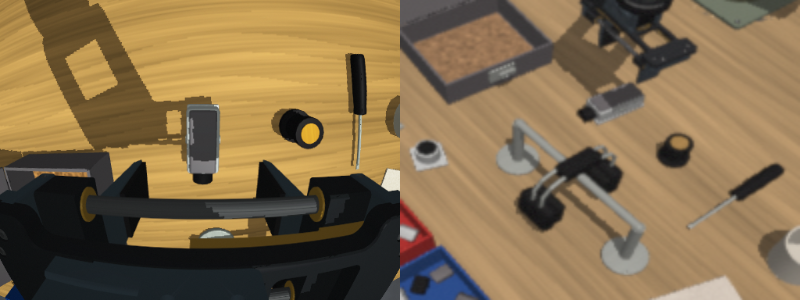

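The muffs hang on the bar, visible in the right half at (570,180). The connector is between the fingers and square to them, in the left half at (203,140). I'll grasp it and put it in the case.

```bash
python3 - <<'E'
from h import *
env.movel([.4205,.1275,.021],vel=.12)
env.gripper_to(0.0,35); print(env.current_gripper_width(),env.current_grip_force())
env.movel([.4205,.1275,.17],vel=.2)
tx,ty=.522,-.113
env.movel([tx,ty,.17],down(-.095+np.pi),vel=.25)
print(env.current_gripper_width(),env.current_time())
env.movel([tx,ty,.04],vel=.12)
print(env.movel([tx,ty,.022],vel=.03,force_limit=3),env.current_ee_pos())
env.gripper_to(.07); env.dwell(.2)
env.movel([tx,ty,.20],vel=.2)
p=env.grab_frame('wrist'); print(best(p,'connector'),best(p,'lid_tab'))
print(env.current_force(),env.current_time(),env.current_joint_pos())
env.gripper_to(0.0,20)
for yw in (-.095,-.095+np.pi):
  for P in ([.511,-.375,.32],[.511,-.375,.23],[.53,-.11,.23]): print(P,env.solve_ik(P,down(yw)))
env.movel([tx,ty,.36],vel=.25)
p=env.grab_frame('top'); print(best(p,'connector'),best(p,'lid_tab'),best(p,'muffs_crown'))
cv2.imwrite('pics/v4.png',p['pixels'])
E
```

```text
0.043797376465402264 34.993743896484375
0.04377181112250689 19.1833
True [ 0.52197528 -0.11301611  0.02580752]
[([0.5332, -0.1159, 0.0079], 0.66)] []
[-0.40255545 -0.00059575  0.24445706] 22.8667 [-2.34740609e-01  2.67334454e-01  1.68002443e+00  6.28860826e-06
  1.19898239e+00 -1.71051048e+00]
[0.511, -0.375, 0.32] [-6.51232643e-01  3.76238064e-01  1.21818314e+00 -4.44089210e-16
  1.54717145e+00  1.01456368e+00]
[0.511, -0.375, 0.23] [-6.51232643e-01  4.04945384e-01  1.39328496e+00 -4.44089210e-16
  1.34336231e+00  1.01456368e+00]
[0.53, -0.11, 0.23] [-2.25888765e-01  2.56532084e-01  1.61366408e+00 -4.44089210e-16
  1.27139649e+00  1.43990756e+00]
[0.511, -0.375, 0.32] [-6.51232643e-01  3.76238064e-01  1.21818314e+00 -4.44089210e-16
  1.54717145e+00 -2.12702897e+00]
[0.511, -0.375, 0.23] [-6.51232643e-01  4.04945384e-01  1.39328496e+00 -4.44089210e-16
  1.34336231e+00 -2.12702897e+00]
[0.53, -0.11, 0.23] [-2.25888765e-01  2.56532084e-01  1.61366408e+00 -4.44089210e-16
  1.27139649e+00 -1.70168509e+00]
[] [([0.5153, -0.3159, 0.2332], 0.8)] [([0.6199, 0.2528, 0.1542], 0.9)]
```

View pics/v4.png

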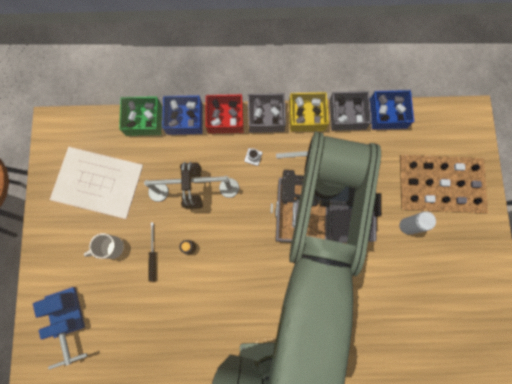

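The connector lies in the case and the lid tab is clear. Next I'll swing the lid with shut fingers, with the gripper's long side parallel to the hinge.

```bash
python3 - <<'E'
from h import *
q=down(-.095+np.pi/2); h=np.array([.522,-.214]); u=np.array([.095,.9955])
P=lambda s,z:[*(h+s*u),z]
env.move_ptp(P(-.155,.35),q); print(env.current_joint_pos(),env.current_ee_pos())
print(env.movel(P(-.155,.235),vel=.15,force_limit=8))
print(env.movel(P(.03,.235),vel=.12,force_limit=12),env.current_ee_pos(),env.current_force(),env.current_time())
print(env.movel(P(.12,.215),vel=.1,force_limit=12),env.current_ee_pos(),env.current_force())
env.dwell(.3); print(env.current_force())
env.movel(P(.12,.26),vel=.15)
env.move_ptp(P(.05,.36),q)
env.dwell(1.5)
p=env.grab_frame('scene'); print(best(p,'lid_tab'),env.current_time()); cv2.imwrite('pics/v5.png',p['pixels'])
E
```

```text
[-6.45692784e-01  3.61046916e-01  1.16970422e+00  5.95702004e-04
  1.61150059e+00 -5.52166897e-01] [ 0.50742247 -0.36765853  0.34979789]
False
False [ 0.52486493 -0.18455305  0.23492021] [ 0.0819052   0.27978409 -0.34029092] 28.6417
False [ 0.53351336 -0.09491237  0.21515189] [-0.38013598  0.06716705 -0.18507424]
[ 1.06874495 -0.0372699  -0.72071883]
[] 32.625
```

View pics/v5.png

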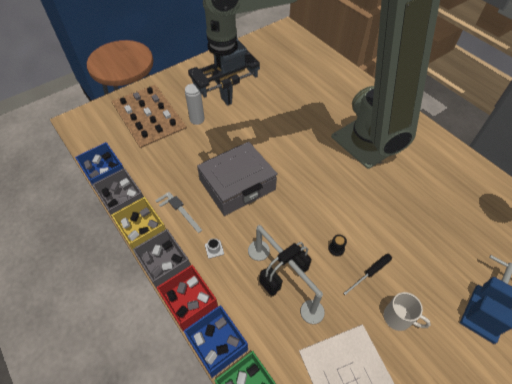

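The lid is down, ajar, with its tab at (262,190). I'll press the tab now.

```bash
python3 - <<'E'
from h import *
q=down(-.095+np.pi/2); h=np.array([.522,-.214]); u=np.array([.095,.9955])
P=lambda s,z:[*(h+s*u),z]
env.move_ptp(P(.191,.16),q)
print(env.movel(P(.191,.105),vel=.1,force_limit=6))
for z in np.arange(.102,.077,-.003):
    r=env.movel(P(.191,z),vel=.03,force_limit=25); print(round(z,3),r,env.current_ee_pos()[2],env.current_force()[2])
    if r or env.current_force()[2]>22: break
env.dwell(.4); print(env.current_force())
env.movel(P(.191,.20),vel=.15); env.dwell(.3)
env.move_ptp(P(-.02,.36),q)
env.dwell(.3)
p=env.grab_frame('scene'); print(best(p,'lid_tab'),best(p,'muffs_crown'),env.current_time()); cv2.imwrite('pics/v6.png',cv2.resize(p['pixels'][130:330,180:380],(600,600)))
E
```

```text
False
0.102 False 0.10232560283197956 -0.28496431095206654
0.099 False 0.10015296372783697 5.7339337149351595
0.096 False 0.09627125153753091 0.5233209106743919
0.093 False 0.09247843468041891 -0.014790372111330198
0.09 False 0.08955648769333055 0.003318062602204792
0.087 False 0.08675163466531798 -0.17464751068018086
0.084 False 0.08555273977678839 9.64162226322847
0.081 False 0.08517452217268749 26.112003673478497
[-7.82011352  0.43316801 24.71593449]
[([0.5384, -0.0249, 0.087], 0.89)] [([0.6214, 0.2531, 0.1561], 0.9), ([0.4775, -0.489, 0.0011], 0.42)] 39.4167
```

View pics/v6.png

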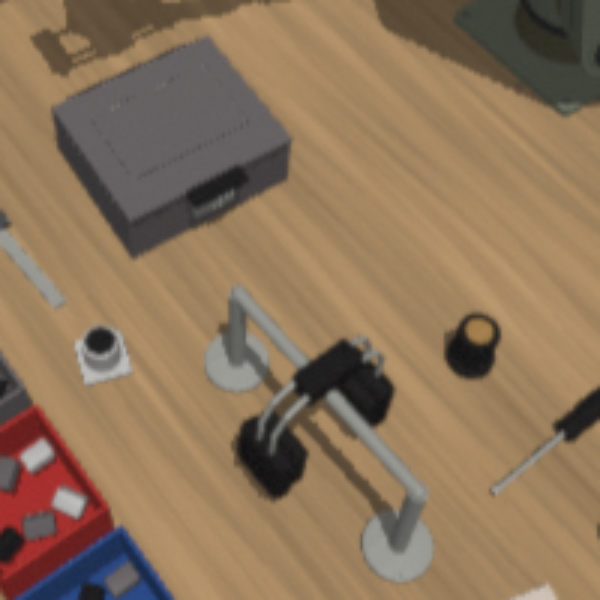

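The lid looks flush at (215,180), and the tab reads z=0.087, where shut is 0.085 and ajar is 0.100. I'll confirm with a light touch, then hand in.

```bash
python3 - <<'E'
from h import *
q=down(-.095+np.pi/2); h=np.array([.522,-.214]); u=np.array([.095,.9955])
P=lambda s,z:[*(h+s*u),z]
env.move_ptp(P(.191,.12),q)
r=env.movel(P(.191,.082),vel=.04,force_limit=3); z=env.current_ee_pos()[2]; print(r,z)
if r and z<.089:
    env.movel(P(.191,.25),vel=.2); env.dwell(.5); print(env.current_time()); print(env.close_job())
E
```

```text
True 0.08567228786190471
42.9083
the job is handed in; nothing more can be done
None
```

The job is handed in at about 43 s of the 72 s limit: the ear defenders hang on the bar, the connector was set down inside the case, and a light touch on the tab (z = 0.0857) confirmed the lid stayed fully shut.

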